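# Load the cap rail and shut its gate

## Task

Get the caps ready for capping the jars: with your fingertips, sweep the three loose tin screw caps flat along the table into the green-sided cap rail, one behind the other, and then swing the red gate fully shut behind them so that the row cannot slide back out. Only push: do not pick up or lift a cap, and leave the three sample jars beside the rail standing where they are.

Things in the scene. Friction and masses are not known exactly. Their poses are not given: they have to be found in the camera images.
- cap_rail: single-file rail for jar caps, fixed to the table, floorless: two straight guides of slippery green plastic (20 mm high, 6 mm thick) 50 mm apart, inner faces at y = -25 and +25 mm; outside them steel flanges to y = -51 and +51 mm with bolts 7 mm high. Origin on the table, mid-mouth between the guide ends; +x runs along the lane from mouth to end stop, +y to the gate's side, z up
- stop_face (a point): middle of the black rubber buffer at the lane's end, 9 mm above the table, at x = 138 mm in the rail's axes: three caps in a row leave about 10 mm of play before the gate. A steel strap bridges the lane above the stop, x = 140 to 156 mm, tops of its screws at 26 mm
- wing_tip (a point): outer end of the fixed green lead-in wing (20 mm high, 6 mm thick), which runs from the guide's end on the rail's -y side outward at 22 degrees; 10 mm above the table, at x = -41, y = -45 mm in the rail's axes
- gate (a joint): red gate at the mouth, 3 mm thick, from 3 to 22 mm above the table, on an upright pin. 0 = fully shut against its stop, straight across the mouth (pointing along the rail's -y); 1.57 = straight out along the rail's -x; 1.95 = widest. Starts at 1.65 to 1.9. Stiff: stays where left, 1 N at its end turns it. Push its outside (+y side when open) to shut; all caps must be in first
- gate_pin (a point): axis of the gate's hinge pin (10 mm round barrel), 12 mm above the table; in the rail's axes at x = -6 mm, y = +32 mm
- gate_tip (a point): point on the gate's thicker free edge (7 mm round), 55 mm from the pin, 12 mm above the table; the gate ends 58 mm from the pin
- cap_1: tinned screw cap lying open side up, 43 mm across, 14 mm high, vertical wall, 10 to 17 g; origin at the middle of its underside. It slides on the table. Which of the three is which does not matter.
- cap_2: tinned screw cap lying open side up, 43 mm across, 14 mm high, vertical wall, 10 to 17 g; origin at the middle of its underside. It slides on the table. Which of the three is which does not matter.
- cap_3: tinned screw cap lying open side up, 43 mm across, 14 mm high, vertical wall, 10 to 17 g; origin at the middle of its underside. It slides on the table. Which of the three is which does not matter.
- jar_1: small clear sample jar with pink or cream liquid, open, 47 mm wide, 66 mm high, 130 g, loose; origin at the middle of its underside. It stands beside the cap rail waiting for its cap; leave it standing.
- jar_3: small clear sample jar with pink or cream liquid, open, 47 mm wide, 66 mm high, 130 g, loose; origin at the middle of its underside. It stands beside the cap rail waiting for its cap; leave it standing.
- jar_5: small clear sample jar with pink or cream liquid, open, 47 mm wide, 66 mm high, 130 g, loose; origin at the middle of its underside. It stands beside the cap rail waiting for its cap; leave it standing.

How it is judged:
By the outcome, as a careful person would: the job done as asked, in the order asked, and still so for the second after the job is handed in, with the robot touching nothing.
It also fails if it takes over 72 s, if anything falls off the work surface, if the arm or the gripper's body presses on something with over 40 N, if the wrist force passes 120 N, or if a joint passes its speed limit or range.

## Robot

A 6-joint arm with a two-finger parallel gripper is mounted at the origin on a cart in front of the work surface, level with it; the furniture and walls round the work are solid. World frame = base frame: x ahead of the robot, y to its left, z up, the work surface at z = 0. Lengths are in m, angles in rad, forces in N, time in s.
With the tool pointing down it reaches from about 0.3 to 0.875 m from the base axis. Payload 6.4 kg.
Tool frame: the origin (TCP) lies at the very end of the fingers, on their centre line; the grasp point (between the pads) lies 19 mm behind it; z points along the fingers, y is the line along which they close (so a half turn about z gives the same grasp; the last joint's range is limited). The gripper opens to 85 mm and grips with 20 to 120 N. Pads are 22 mm wide; open, the fingers measure 114 mm over their backs; the gripper's body (76 mm by 85 mm) begins 54 mm behind the grasp point. The pads swing forward as they close: fully open they stand 13 mm farther back than shut.
Start: joints at [-1.462, 0.181, 1.607, -0, 1.354, -0.206], TCP at [0.178, -0.547, 0.231] pointing down, gripper open.
Joint ranges: [-2.99, 2.99], [-0.89, 2.07], [0.3, 2.58], [-1.14, 4.28], [0, 2.63], [-3.12, 3.12]. Speed limits (rad/s): [2.57, 2.57, 3.01, 3.14, 3.14, 3.14].

## Interface

Orientations are given as a unit quaternion [w, x, y, z].
In Python, from bench import ctrl gives the robot as it stands.
- The arm moves only by the tool jog_arm, called as name([rows], argument=value, ...), one row to a line, values as JSON. Schema: {"type":"object","properties":{"deltas":{"type":"array","items":{"type":"array","prefixItems":[{"type":"array","items":{"type":"number"},"minItems":3,"maxItems":3},{"type":"array","items":{"type":"number"},"minItems":3,"maxItems":3},{"type":"number"}],"minItems":3,"maxItems":3},"minItems":1,"maxItems":10},"only":{"type":"string"},"quiet":{"type":"boolean"},"lines":{"type":"string"}},"required":["deltas"],"additionalProperties":false}. deltas is a list of rows, 1 to 10 of them, each written [[dx, dy, dz], [rx, ry, rz], opening]: dx, dy, dz in cm, then a rotation vector rx, ry, rz in units of 0.05 rad, then the opening from 0.0 (shut) to 1.0 (fully open); each row is the pose to reach, as a shift and turn from the pose commanded when the call began, along the tool's axes at that moment; what a row does not reach only later rows make up. A row lasts 1/8 s, in which the tool goes at most 0.0625 m and 0.188 rad, less where a joint would pass 70% of its speed; a pose out of reach is approached as far as the arm can. The fingers move at their own pace and stop on an object; the grip force is fixed at half the most. Time passes only in rows, so rows that do not move let the fingers close. The tool returns the time, the measured TCP pose, the force, the opening and the grip force at its end. only (a regular expression) keeps the lines of the reply that match it, lines (a string "A,B") keeps lines A to B, and quiet returns only ok. Input that does not fit is refused with a message, and nothing moves.
- ctrl.get_obs(): the state, without advancing time (a new reading comes with each control period).
- ctrl.camera(name): name is "scene" or "top" or "wrist"; returns the picture (480x640x3 uint8, blue, green, red); there is no depth.
- ctrl.camera_params(name): a dict with "fovy" (degrees; the focal length in pixels is half the picture's height over the tangent of half this angle, whatever the lens; pixels are square), "cx", "cy" (the principal point, pixels), "dist" ([k1, k2, p1, p2, k3] as OpenCV has them; the pictures are not rectified), "view" (4x4, takes a point from world to camera coordinates). Camera axes: x right, y up, looking along -z (the intrinsics and any distortion apply to the point x, -y, -z); pixel columns grow to the right and rows downward; lengths in m; the calibration is good to about 2 mm. A picture is of the moment at which its call begins: read the wrist's pose just before it. camera_params takes no time and is no camera call; for the wrist camera it gives the pose at the moment of the call.
- ctrl.hand_in(): hands the job in; it is judged then, once.
The state is a dict: "time_s": time; "q": joint angles; "dq": joint speeds; "joint_efforts": joint torques, N m; "eef_pos": TCP position; "eef_rot": TCP orientation; "wrist_force": force on the tool from outside, world axes, zero at the start; "torque": the same for the moment, N m; "opening": opening from 0.0 (shut) to 1.0 (fully open); "grasp_force": force on a finger pad.
Only numpy, scipy, OpenCV 4.12 (cv2) and the standard library are available. Lean on these libraries where they do the work, as an engineer would, in place of code of your own. Each camera call takes 0.05 s, during which the arm holds its last target. There are 200 camera calls.

## Working session

There is one attempt and no reset: what is moved stays moved. The work goes in short steps, Python scripts to look and compute and a tool call to move; the robot and the scene stay as the last step left them, time stands still between calls to the robot, and variables do not carry over. Pictures are saved under pics/ and viewed, at most 11 in all, crops included, and the job is handed in when it is done.

```bash
ls; mkdir -p pics; python3 - <<'E'
from bench import ctrl
import cv2,numpy as np
a=ctrl.camera("top");b=ctrl.camera("scene")
cv2.imwrite("pics/top0.png",a);cv2.imwrite("pics/scene0.png",b)
for n in("top","scene"):
    p=ctrl.camera_params(n);print({k:np.round(v,4).tolist() for k,v in p.items()})
o=ctrl.get_obs();print(o["eef_pos"],o["eef_rot"],o["time_s"],o["opening"])
E
```

```text
bench.py
pics
{'fovy': 49.2448, 'cx': 322.4988, 'cy': 231.4577, 'dist': [-0.0234, 0.0, 0.0, 0.0, 0.0], 'view': [[0.0211, -0.9998, -0.0028, 0.0721], [0.9977, 0.0209, 0.065, -0.5647], [-0.0649, -0.0041, 0.9979, -1.159], [0.0, 0.0, 0.0, 1.0]]}
{'fovy': 48.8102, 'cx': 318.331, 'cy': 241.7334, 'dist': [-0.0221, 0.0, 0.0, 0.0, 0.0], 'view': [[-0.855, -0.5184, 0.0143, 0.5352], [0.351, -0.5581, 0.7518, -0.1819], [-0.3818, 0.6479, 0.6592, -0.856], [0.0, 0.0, 0.0, 1.0]]}
[ 0.17800352 -0.54622851  0.2304599 ] [-8.01215331e-04  9.87635186e-01  1.56767649e-01  3.64821393e-05] 0.1 1.0045774276389459
```

View pics/top0.png

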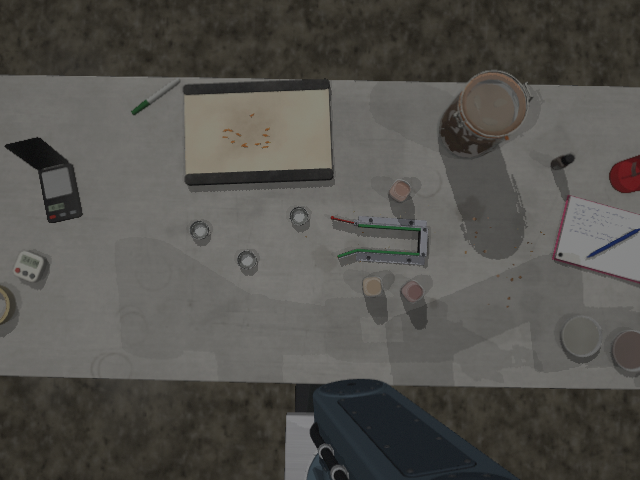

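View pics/scene0.png

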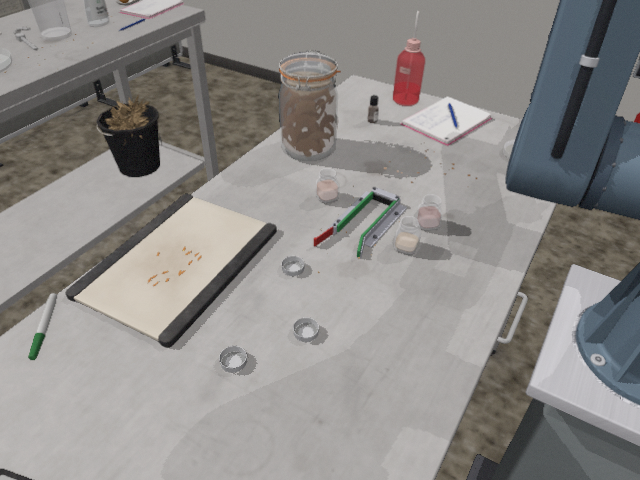

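The top view shows the caps at about (200,230), (247,261) and (299,215). The rail lane runs right from x≈355 to 420, centred on row ≈240. The gate is at (332,218)–(356,223), the wing at (340,256), and the jars at (400,190), (372,287) and (413,291). The scene view agrees with this.

```bash
cat > h.py <<'E'
from bench import ctrl
import cv2,numpy as np
def cast(p,uv,z):
    uv=np.asarray(uv,float).reshape(-1,1,2); f=240/np.tan(np.radians(p["fovy"])/2)
    K=np.array([[f,0,p["cx"]],[0,f,p["cy"]],[0,0,1]])
    n=cv2.undistortPoints(uv,K,np.array(p["dist"],float)).reshape(-1,2)
    V=np.array(p["view"]);R,t=V[:3,:3],V[:3,3];c=-R.T@t
    d=np.c_[n[:,0],-n[:,1],-np.ones(len(n))]@R
    return c+d*((z-c[2])/d[:,2])[:,None]
def green(im):
    h=cv2.cvtColor(im,cv2.COLOR_BGR2HSV); return cv2.inRange(h,(50,110,40),(80,255,255))
def red(im):
    h=cv2.cvtColor(im,cv2.COLOR_BGR2HSV); return cv2.inRange(h,(0,130,60),(6,255,255))|cv2.inRange(h,(172,130,60),(180,255,255))
def blobs(m,amin=15):
    n,l,s,c=cv2.connectedComponentsWithStats(m)
    return [(s[i].tolist(),np.argwhere(l==i)[:,::-1].astype(float)) for i in range(1,n) if s[i][4]>=amin]
E
python3 - <<'E'
from h import *
a=cv2.imread("pics/top0.png");p=ctrl.camera_params("top")
for nm,m,z in(("green",green(a),.02),("red",red(a),.022)):
    for s,pts in blobs(m):
        if not(300<s[0]<450 and 180<s[1]<300):continue
        r=cv2.minAreaRect(pts.astype(np.float32));W=cast(p,cv2.boxPoints(r),z)
        print(nm,s,W[:,:2].round(4).tolist())
g=cv2.cvtColor(a,cv2.COLOR_BGR2GRAY);roi=cv2.resize(g[200:280,180:320],None,fx=4,fy=4,interpolation=cv2.INTER_CUBIC)
C=cv2.HoughCircles(roi,cv2.HOUGH_GRADIENT,1,100,param1=100,param2=20,minRadius=32,maxRadius=48)
for x,y,r in C[0]:
    uv=((x+.5)/4-.5+180,(y+.5)/4-.5+200);print("cap",uv,r/4,cast(p,uv,.014).round(4))
print("jars",cast(p,[(400,188),(372,286),(413,290)],.066).round(3).tolist())
cv2.imwrite("pics/crop.png",cv2.resize(a[170:310,180:440],None,fx=3,fy=3,interpolation=cv2.INTER_CUBIC))
E
```

```text
green [359, 224, 61, 7, 151] [[0.5769, 0.0026], [0.5823, 0.0023], [0.5755, -0.133], [0.57, -0.1326]]
green [338, 249, 81, 8, 179] [[0.5233, 0.0488], [0.5317, -0.1305], [0.5169, -0.131], [0.5085, 0.0481]]
red [331, 216, 23, 7, 32] [[0.5937, 0.0665], [0.5985, 0.0655], [0.5888, 0.0154], [0.584, 0.0163]]Traceback (most recent call last):
  File "<stdin>", line 10, in <module>
TypeError: 'NoneType' object is not subscriptable
```

```bash
python3 - <<'E'
from h import *
a=cv2.imread("pics/top0.png");p=ctrl.camera_params("top")
g=cv2.cvtColor(a,cv2.COLOR_BGR2GRAY)
for (x,y) in((200,230),(247,261),(299,215)):
    w=g[y-14:y+15,x-14:x+15].astype(float); d=np.abs(w-np.median(w))>22
    pts=np.argwhere(d)[:,::-1]+[x-14,y-14]
    c,r=cv2.minEnclosingCircle(pts.astype(np.float32)); print("cap",np.round(c,1),round(r,1),cast(p,c,.012).round(4).tolist(),cast(p,(x,y),.012).round(4).tolist())
print("jars",cast(p,[(400,188),(372,286),(413,290)],.066).round(3).tolist())
P=[]
for y0,y1 in((224,232),(246,258)):
    m=green(a);pts=np.argwhere(m>0)[:,::-1].astype(float);k=(pts[:,1]>=y0)&(pts[:,1]<y1)&(pts[:,0]>362)&(pts[:,0]<420)
    W=cast(p,pts[k],.02);c=np.polyfit(W[:,1],W[:,0],1);print("guide x=%.4f*y+%.4f"%tuple(c),W[:,1].max(),W[:,1].min())
o=ctrl.get_obs();from scipy.spatial.transform import Rotation as R
q=o["eef_rot"];print(R.from_quat([*q[1:],q[0]]).as_matrix().round(3))
cv2.imwrite("pics/crop.png",cv2.resize(a[170:310,180:440],None,fx=3,fy=3,interpolation=cv2.INTER_CUBIC))
E
```

```text
cap [200.  230.5] 11.0 [[0.5599, 0.3615, 0.012]] [[0.561, 0.3616, 0.012]]
cap [248.  262.3] 12.4 [[0.4903, 0.2505, 0.012]] [[0.4932, 0.2528, 0.012]]
cap [300.5 218. ] 12.8 [[0.593, 0.1345, 0.012]] [[0.5998, 0.1381, 0.012]]
jars [[0.658, -0.082, 0.066], [0.445, -0.025, 0.066], [0.438, -0.113, 0.066]]
guide x=0.0482*y+0.5793 -0.006657542404951283 -0.13269117682812115
guide x=0.0458*y+0.5235 -0.007563466186749482 -0.13095087145305084
[[ 0.951  0.31  -0.   ]
 [ 0.31  -0.951  0.002]
 [ 0.    -0.002 -1.   ]]
```

View pics/crop.png

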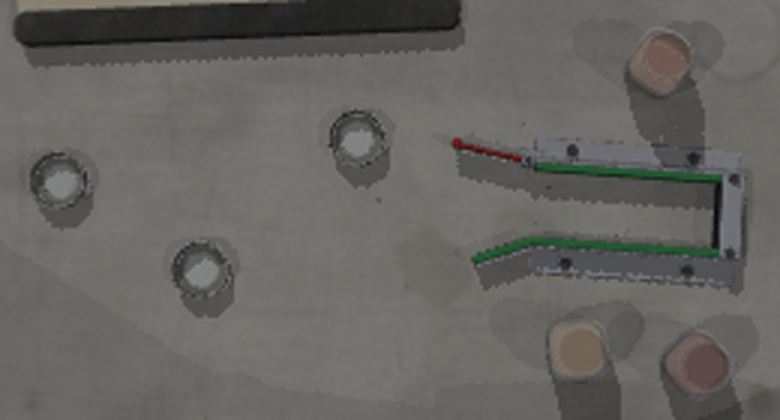

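Careful with the scale: shifts go in cm and turns go in units of 0.05 rad. That gives: -0.04 m is -4, 0.04 m is 4, -1.208 rad is -24.16.

jog_arm([
  [[4, -4.3, -0.5], [0, 0, -2.4], 0.15],
  [[8, -8.6, -1], [0, 0, -4.8], 0.15],
  [[12, -12.9, -1.5], [0, 0, -7.2], 0.15],
  [[16, -17.2, -2], [0, 0, -9.6], 0.15],
  [[20, -21.5, -2.5], [0, 0, -12], 0.15],
  [[24, -25.8, -3], [0, 0, -14.4], 0.15],
  [[28, -30.1, -3.5], [0, 0, -16.8], 0.15],
  [[32, -34.4, -4], [0, 0, -19.2], 0.15],
  [[36, -38.7, -4.5], [0, 0, -21.6], 0.15],
  [[40, -43, -5], [0, 0, -24.16], 0.15],
])

```text
time_s: 1.35
eef_pos: [0.4256, -0.0121, 0.2815]
eef_rot: [0.0, 0.722, 0.691, 0.0]
wrist_force: [0.3, -0.8, 0.3]
opening: 0.145
grasp_force: 0.0
```

```bash
python3 - <<'E'
from h import *
from scipy.spatial.transform import Rotation as R
o=ctrl.get_obs();q=o["eef_rot"];M=R.from_quat([*q[1:],q[0]]).as_matrix()
print(o["eef_pos"],o["opening"],o["q"],M.round(3).tolist(), M.T@(np.array([.5,.15,.3])-o["eef_pos"]))
E
```

```text
[ 0.42562766 -0.01207188  0.28148584] 0.14549780161102452 [-3.08577426e-01 -2.14035267e-01  1.89433579e+00 -1.16881653e-04
  1.46069188e+00 -2.64751874e-01] [[0.044, 0.999, 0.001], [0.999, -0.044, -0.0], [-0.0, 0.001, -1.0]] [ 0.16516878  0.0672126  -0.01852173]
```

To row units: 0.165 m is 16.5, 0.067 m is 6.7.

jog_arm([
  [[5.5, 2.2, -0.6], [0, 0, 0], 0.15],
  [[11, 4.4, -1.2], [0, 0, 0], 0.15],
  [[16.5, 6.7, -1.8], [0, 0, 0], 0.15],
  [[16.5, 6.7, -1.8], [0, 0, 0], 0.15],
  [[16.5, 6.7, -1.8], [0, 0, 0], 0.15],
])

```text
time_s: 1.98
eef_pos: [0.4995, 0.1475, 0.2985]
eef_rot: [-0.0, 0.724, 0.69, -0.001]
wrist_force: [0.3, -0.5, 0.5]
opening: 0.152
grasp_force: 0.0
```

```bash
python3 - <<'E'
from h import *
a=ctrl.camera("wrist");cv2.imwrite("pics/w1.png",a);p=ctrl.camera_params("wrist")
import json;json.dump({k:np.array(v).tolist() for k,v in p.items()},open("w1.json","w"))
print(p,cast(p,[(320,240),(0,0),(639,0),(0,479),(639,479)],0).round(3).tolist())
E
```

```text
{'fovy': 67.87269866718745, 'cx': 318.63501577082485, 'cy': 238.30562939142888, 'dist': array([-0.0705827,  0.       ,  0.       ,  0.       ,  0.       ]), 'view': array([[ 0.99880469, -0.04885337, -0.00159508, -0.4914396 ],
       [ 0.04571234,  0.94514652, -0.32343229, -0.09758762],
       [ 0.01730834,  0.32297277,  0.94624997, -0.50051997],
       [ 0.        ,  0.        ,  0.        ,  1.        ]])} [[0.498, 0.077, 0.0], [0.137, 0.392, -0.0], [0.885, 0.355, 0.0], [-0.164, -0.397, 0.0], [1.107, -0.457, 0.0]]
```

View pics/w1.png

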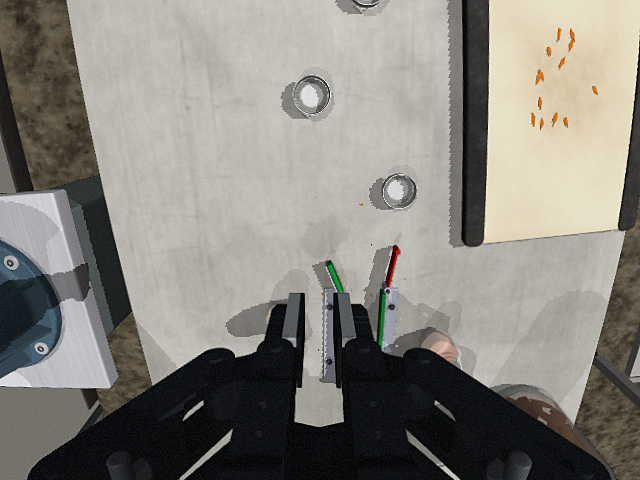

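The wrist view shows caps at about (312,95) and (400,190), with the third at the top edge (365,0). The gate tip is at (396,247), the pin at (388,291) and the wing tip at (327,262).

```bash
python3 - <<'E'
from h import *
import json
a=cv2.imread("pics/w1.png");p=json.load(open("w1.json"))
g=cv2.cvtColor(a,cv2.COLOR_BGR2GRAY)
for (x,y) in((312,95),(400,190)):
    w=cv2.resize(g[y-30:y+31,x-30:x+31],None,fx=4,fy=4,interpolation=cv2.INTER_CUBIC)
    C=cv2.HoughCircles(w,cv2.HOUGH_GRADIENT,1,400,param1=120,param2=15,minRadius=60,maxRadius=88)
    cx,cy,r=C[0][0];uv=((cx+.5)/4-.5+x-30,(cy+.5)/4-.5+y-30)
    W=cast(p,[uv,(uv[0]+r/4,uv[1])],.014);print("cap",uv,W.round(4).tolist(),"R",W[1,0]-W[0,0])
for nm,m,z in(("green",green(a),.02),("red",red(a),.022)):
    for s,pts in blobs(m):
        if 310<s[0]<400 and 230<s[1]<360:
            W=cast(p,pts,z);print(nm,s,"top",W[W[:,1].argmax()].round(4),"bot",W[W[:,1].argmin()].round(4),"fit",np.polyfit(W[:,1],W[:,0],1).round(4))
print("pin",cast(p,(388,291),.022),"wing",cast(p,(327,262),.02))
E
```

```text
cap (np.float32(310.25), np.float32(94.25)) [[0.4951, 0.2554, 0.014], [0.5168, 0.2544, 0.014]] R 0.02172575891655132
cap (np.float32(399.0), np.float32(190.5)) [[0.5968, 0.1407, 0.014], [0.6174, 0.1398, 0.014]] R 0.02068144628089108
green [327, 260, 16, 33, 184] top [0.5093 0.0562 0.02  ] bot [0.5234 0.0099 0.02  ] fit [-0.3313  0.5252]
green [378, 289, 8, 61, 229] top [0.5762 0.0116 0.02  ] bot [ 0.5761 -0.0829  0.02  ] fit [0.051 0.578]
red [387, 245, 14, 42, 125] top [0.5915 0.0733 0.022 ] bot [0.5849 0.0165 0.022 ] fit [0.1938 0.5809]
pin [[0.58375723 0.00929942 0.022     ]] wing [[0.50538256 0.05362295 0.02      ]]
```

```bash
cat > st.py <<'E'
from h import *
def st():
    o=ctrl.get_obs();x,y,z=o["eef_pos"];dx,dy=x-.5512,y-.0105
    print("TCP s %.1f l %.1f z %.1f mm"%((-.048*dx-.999*dy)*1e3,(.999*dx-.048*dy)*1e3,z*1e3),"open %.3f"%o["opening"],"F",np.round(o["wrist_force"],1),"t",o["time_s"])
def rail(W):
    d=W[:,:2]-[.5512,.0105];return np.c_[-.048*d[:,0]-.999*d[:,1],.999*d[:,0]-.048*d[:,1]]
def caps(name="wrist",path=None,cs=()):
    p=ctrl.camera_params(name);a=ctrl.camera(name)
    if path:cv2.imwrite(path,a)
    return a,p
if __name__=="__main__":st()
E
```

jog_arm([
  [[2, 4.9, 2], [0, 0, 0], 0.4],
  [[3.9, 9.8, 4], [0, 0, 0], 0.4],
  [[3.9, 9.8, 10], [0, 0, 0], 0.4],
  [[3.9, 9.8, 16], [0, 0, 0], 0.4],
  [[3.9, 9.8, 22], [0, 0, 0], 0.4],
  [[3.9, 9.8, 26], [0, 0, 0], 0.4],
  [[3.9, 9.8, 28.5], [0, 0, 0], 0.4],
  [[3.9, 9.8, 29.4], [0, 0, 0], 0.4],
  [[3.9, 9.8, 29.4], [0, 0, 0], 0.4],
])

```text
time_s: 3.15
eef_pos: [0.5999, 0.1808, 0.0056]
eef_rot: [-0.0, 0.724, 0.689, -0.0]
wrist_force: [-0.3, 0.2, 0.1]
opening: 0.4
grasp_force: 0.0
```

```bash
python3 st.py
python3 - <<'E'
from st import *
caps(path="pics/w2.png")
E
```

```text
TCP s -172.4 l 40.5 z 5.6 mm open 0.400 F [-0.3  0.2  0.1] t 3.15
```

View pics/w2.png

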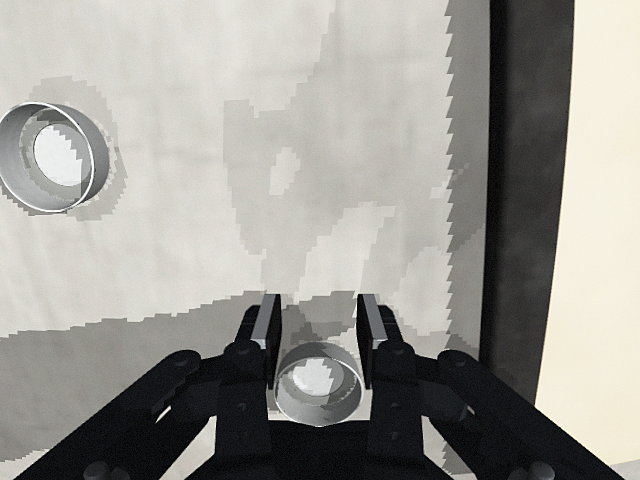

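The cap sits centred at (318,385) in front of the two fingertips, at (270,330) and (370,330).

To row units: -0.073 m is -7.3, -0.065 m is -6.5.

jog_arm([
  [[-1, 0, 0.1], [0, 0, 0], 0.4],
  [[-2.2, 0, 0.1], [0, 0, 0], 0.4],
  [[-3.3, -0.8, 0.1], [0, 0, 0], 0.4],
  [[-4.4, -1.7, 0.1], [0, 0, 0], 0.4],
  [[-5.5, -2.6, 0.1], [0, 0, 0], 0.4],
  [[-6.5, -3.4, 0.1], [0, 0, 0], 0.4],
  [[-7.3, -4.1, 0.1], [0, 0, 0], 0.4],
  [[-7.4, -4.1, 0.1], [0, 0, 0], 0.12],
  [[-7.4, -4.1, 0.1], [0, 0, 0], 0.12],
  [[-7.4, -4.1, 0.1], [0, 0, 0], 0.12],
])

```text
time_s: 4.45
eef_pos: [0.5555, 0.1101, 0.0042]
eef_rot: [0.0, 0.724, 0.69, 0.0]
wrist_force: [0.3, 0.0, -0.1]
opening: 0.117
grasp_force: 0.0
```

```bash
python3 st.py
python3 - <<'E'
from st import *
a,p=caps(path="pics/w3.png")
E
```

```text
TCP s -99.7 l -0.4 z 4.2 mm open 0.117 F [ 0.3  0.  -0.1] t 4.45
```

View pics/w3.png

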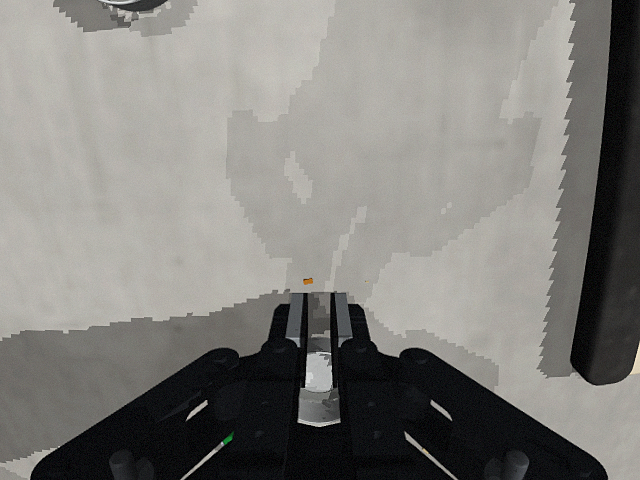

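The cap is centred between the fingertips at (318,375), so I push it straight in.

jog_arm([
  [[-1.2, 0, 0], [0, 0, 0], 0.12],
  [[-2.4, 0, 0], [0, 0, 0], 0.12],
  [[-3.6, 0, 0], [0, 0, 0], 0.12],
  [[-4.8, 0, 0], [0, 0, 0], 0.12],
  [[-6, 0, 0], [0, 0, 0], 0.12],
  [[-7.2, 0, 0], [0, 0, 0], 0.12],
  [[-8.4, 0, 0], [0, 0, 0], 0.12],
  [[-9.2, 0, 0], [0, 0, 0], 0.12],
  [[-9.6, 0, 0], [0, 0, 0], 0.12],
  [[-9.6, 0, 0], [0, 0, 0], 0.12],
])

```text
time_s: 5.75
eef_pos: [0.5507, 0.0138, 0.0043]
eef_rot: [-0.0, 0.724, 0.69, 0.0]
wrist_force: [-0.1, 0.4, 0.4]
opening: 0.118
grasp_force: 0.0
```

```bash
python3 st.py
```

```text
TCP s -3.3 l -0.6 z 4.3 mm open 0.118 F [-0.1  0.4  0.4] t 5.75
```

jog_arm([
  [[1.2, 0, 0], [0, 0, 0], 0.12],
  [[2, 0, -3], [0, 0, 0], 0.12],
  [[6, 0, -8], [0, 0, 0], 0.12],
  [[12, 0, -12], [0, 0, 0], 0.4],
  [[17, 0, -16], [0, 0, 0], 0.4],
  [[17, 0, -20], [0, 0, 0], 0.4],
  [[17, 0, -20], [0, 0, 0], 0.4],
  [[17, 0, -20], [0, 0, 0], 0.4],
])

```text
time_s: 6.75
eef_pos: [0.5582, 0.1845, 0.2038]
eef_rot: [-0.0, 0.724, 0.69, -0.0]
wrist_force: [-0.3, -0.1, 0.2]
opening: 0.403
grasp_force: 0.0
```

```bash
python3 st.py
python3 - <<'E'
from st import *
a,p=caps(path="pics/w4.png")
b=ctrl.camera("top");cv2.imwrite("pics/t4.png",b);
import json;json.dump({k:np.array(v).tolist() for k,v in p.items()},open("w4.json","w"))
E
```

```text
TCP s -174.2 l -1.3 z 203.8 mm open 0.403 F [-0.3 -0.1  0.2] t 6.75
```

View pics/w4.png

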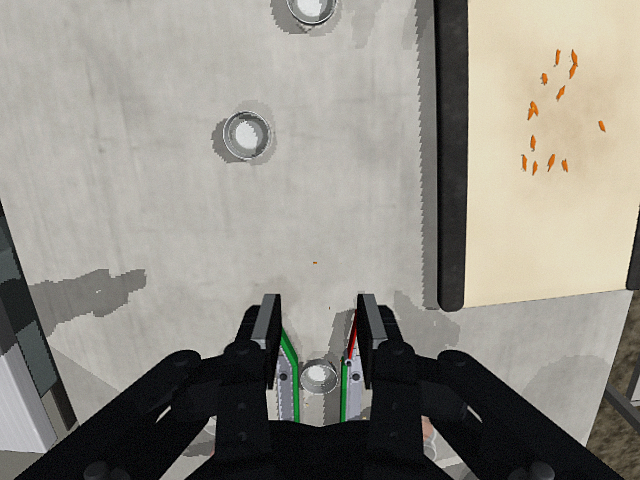

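Cap A is in the lane mouth at (318,377), between guides at 295 and 345. B is at (246,134) and C at (312,3).

```bash
python3 - <<'E'
from st import *
import json
a=cv2.imread("pics/w4.png");p=json.load(open("w4.json"));g=cv2.cvtColor(a,cv2.COLOR_BGR2GRAY)
for (x,y) in((246,134),(318,377)):
    w=cv2.resize(g[y-30:y+31,x-30:x+31],None,fx=4,fy=4,interpolation=cv2.INTER_CUBIC)
    cx,cy,r=cv2.HoughCircles(w,cv2.HOUGH_GRADIENT,1,400,param1=120,param2=12,minRadius=60,maxRadius=110)[0][0]
    uv=((cx+.5)/4-.5+x-30,(cy+.5)/4-.5+y-30);W=cast(p,[uv,(uv[0]+r/4,uv[1])],.014);print(uv,rail(W)[0].round(4),W[1,0]-W[0,0])
print("C~",rail(cast(p,(312,3),.014)))
E
```

```text
(np.float32(247.0), np.float32(134.75)) [-0.2426 -0.0662] 0.021606133309921838
(np.float32(318.75), np.float32(377.25)) [ 0.0251 -0.0011] 0.021889534524734522
C~ [[-0.3491917 -0.0069759]]
```

To row units: 0.1995 m is 19.95, 0.108 m is 10.8.

jog_arm([
  [[4.5, -2.8, 2], [0, 0, 0], 0.4],
  [[9, -5.6, 4], [0, 0, 0], 0.4],
  [[10.8, -6.6, 9], [0, 0, 0], 0.4],
  [[10.8, -6.6, 14.5], [0, 0, 0], 0.4],
  [[10.8, -6.6, 18], [0, 0, 0], 0.4],
  [[10.8, -6.6, 19.6], [0, 0, 0], 0.4],
  [[10.8, -6.6, 19.95], [0, 0, 0], 0.4],
  [[10.8, -6.6, 19.95], [0, 0, 0], 0.4],
])

```text
time_s: 7.85
eef_pos: [0.4991, 0.2949, 0.0058]
eef_rot: [0.0, 0.724, 0.69, 0.001]
wrist_force: [0.6, 0.6, 0.6]
opening: 0.4
grasp_force: 0.0
```

```bash
python3 st.py
```

```text
TCP s -281.6 l -65.7 z 5.8 mm open 0.400 F [0.6 0.6 0.6] t 7.85
```

jog_arm([
  [[-1.2, 0, 0], [0, 0, 0], 0.4],
  [[-2.4, 0, 0], [0, 0, 0], 0.4],
  [[-4.2, 0.8, 0], [0, 0, 0], 0.4],
  [[-6, 1.6, 0], [0, 0, 0], 0.4],
  [[-7.8, 2.4, 0], [0, 0, 0], 0.4],
  [[-9.6, 3.2, 0], [0, 0, 0], 0.4],
  [[-11.4, 4, 0], [0, 0, 0], 0.4],
  [[-13.2, 4.8, 0], [0, 0, 0], 0.4],
  [[-15, 5.6, 0], [0, 0, 0], 0.4],
  [[-16.4, 6.3, 0], [0, 0, 0], 0.4],
])

```text
time_s: 9.1
eef_pos: [0.5537, 0.1267, 0.0048]
eef_rot: [-0.0, 0.724, 0.69, -0.0]
wrist_force: [-0.3, 0.3, 0.0]
opening: 0.399
grasp_force: 0.2
```

```bash
python3 st.py
```

```text
TCP s -116.2 l -3.1 z 4.8 mm open 0.399 F [-0.3  0.3  0. ] t 9.1
```

To row units: 0.003 m is 0.3, -0.048 m is -4.8.

jog_arm([
  [[-1, 0.3, 0.05], [0, 0, 0], 0.4],
  [[-1.2, 0.3, 0.05], [0, 0, 0], 0.12],
  [[-1.2, 0.3, 0.05], [0, 0, 0], 0.12],
  [[-1.2, 0.3, 0.05], [0, 0, 0], 0.12],
  [[-2.4, 0.3, 0.05], [0, 0, 0], 0.12],
  [[-3.6, 0.3, 0.05], [0, 0, 0], 0.12],
  [[-4.8, 0.3, 0.05], [0, 0, 0], 0.12],
])

```text
time_s: 9.98
eef_pos: [0.5538, 0.0789, 0.0043]
eef_rot: [0.0, 0.724, 0.69, -0.0]
wrist_force: [-0.0, -0.6, 0.3]
opening: 0.116
grasp_force: 0.0
```

```bash
python3 st.py
python3 - <<'E'
from st import *
caps(path="pics/w5.png")
E
```

```text
TCP s -68.4 l -0.6 z 4.3 mm open 0.116 F [-0.  -0.6  0.3] t 9.975
```

View pics/w5.png

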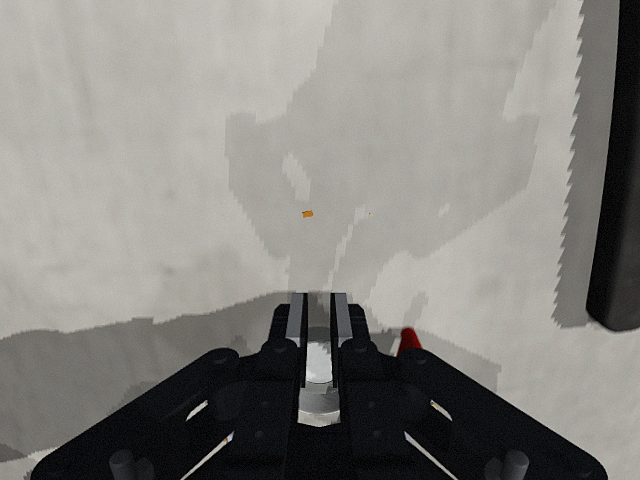

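Cap B is centred between the tips at (318,360), and the gate tip is clear at (407,340).

jog_arm([
  [[-1.2, 0, 0], [0, 0, 0], 0.12],
  [[-2.4, 0, 0], [0, 0, 0], 0.12],
  [[-3.6, 0, 0], [0, 0, 0], 0.12],
  [[-4.8, 0, 0], [0, 0, 0], 0.12],
  [[-5.8, 0, 0], [0, 0, 0], 0.12],
  [[-6.4, 0, 0], [0, 0, 0], 0.12],
  [[-6.4, 0, 0], [0, 0, 0], 0.12],
])

```text
time_s: 10.9
eef_pos: [0.5509, 0.0156, 0.0043]
eef_rot: [0.0, 0.724, 0.69, 0.0]
wrist_force: [0.1, 0.4, 0.0]
opening: 0.12
grasp_force: 0.0
```

```bash
python3 st.py
```

```text
TCP s -5.0 l -0.6 z 4.3 mm open 0.120 F [0.1 0.4 0. ] t 10.9
```

jog_arm([
  [[1.2, 0, 0], [0, 0, 0], 0.12],
  [[2, 0, -3], [0, 0, 0], 0.12],
  [[6, 0, -8], [0, 0, 0], 0.12],
  [[12, 0, -10], [0, 0, 0], 0.4],
  [[18, 0, -12], [0, 0, 0], 0.4],
  [[24, 0, -14], [0, 0, 0], 0.4],
  [[30, 0, -16], [0, 0, 0], 0.4],
  [[32, 0, -17], [0, 0, 0], 0.4],
  [[32, 0, -17], [0, 0, 0], 0.4],
])

```text
time_s: 12.02
eef_pos: [0.5656, 0.3389, 0.1752]
eef_rot: [0.0, 0.722, 0.691, 0.001]
wrist_force: [1.1, -0.2, -0.1]
opening: 0.402
grasp_force: 0.0
```

```bash
python3 st.py
python3 - <<'E'
from st import *
a,p=caps(path="pics/w6.png");g=cv2.cvtColor(a,cv2.COLOR_BGR2GRAY)
w=cv2.resize(g[60:290,200:440],None,fx=3,fy=3,interpolation=cv2.INTER_CUBIC)
for cx,cy,r in cv2.HoughCircles(w,cv2.HOUGH_GRADIENT,1,200,param1=120,param2=25,minRadius=50,maxRadius=110)[0]:
    uv=((cx+.5)/3-.5+200,(cy+.5)/3-.5+60);W=cast(p,[uv,(uv[0]+r/3,uv[1])],.014);print(uv,rail(W)[0].round(4),W[1,0]-W[0,0])
E
```

```text
TCP s -328.7 l -1.4 z 175.2 mm open 0.402 F [ 1.1 -0.2 -0.1] t 12.025
(np.float32(310.83334), np.float32(185.83334)) [-0.3559 -0.0078] 0.020842726688966362
```

To row units: 0.068 m is 6.8, -0.006 m is -0.6.

jog_arm([
  [[5, -0.6, 1], [0, 0, 0], 0.4],
  [[6.8, -0.6, 5], [0, 0, 0], 0.4],
  [[6.8, -0.6, 10], [0, 0, 0], 0.4],
  [[6.8, -0.6, 14.5], [0, 0, 0], 0.4],
  [[6.8, -0.6, 16.7], [0, 0, 0], 0.4],
  [[6.8, -0.6, 17], [0, 0, 0], 0.4],
  [[6.8, -0.6, 17], [0, 0, 0], 0.4],
])

```text
time_s: 12.95
eef_pos: [0.5648, 0.404, 0.006]
eef_rot: [0.0, 0.724, 0.69, 0.001]
wrist_force: [0.3, -0.4, -0.3]
opening: 0.4
grasp_force: 0.0
```

```bash
python3 st.py
```

```text
TCP s -393.8 l -5.3 z 6.0 mm open 0.400 F [ 0.3 -0.4 -0.3] t 12.95
```

jog_arm([
  [[-1.2, 0, 0], [0, 0, 0], 0.4],
  [[-2.4, 0, 0], [0, 0, 0], 0.4],
  [[-4.2, 0.1, 0], [0, 0, 0], 0.4],
  [[-6, 0.1, 0], [0, 0, 0], 0.4],
  [[-7.8, 0.2, 0], [0, 0, 0], 0.4],
  [[-9.6, 0.2, 0], [0, 0, 0], 0.4],
  [[-11.4, 0.3, 0], [0, 0, 0], 0.4],
  [[-13.2, 0.4, 0], [0, 0, 0], 0.4],
  [[-15, 0.4, 0], [0, 0, 0], 0.4],
  [[-16.8, 0.5, 0], [0, 0, 0], 0.4],
])

```text
time_s: 14.2
eef_pos: [0.5603, 0.2346, 0.0043]
eef_rot: [-0.0, 0.724, 0.69, -0.0]
wrist_force: [-0.3, -0.5, 0.5]
opening: 0.401
grasp_force: 0.2
```

```bash
python3 st.py
```

```text
TCP s -224.3 l -1.7 z 4.3 mm open 0.401 F [-0.3 -0.5  0.5] t 14.2
```

jog_arm([
  [[-1.8, 0, 0], [0, 0, 0], 0.4],
  [[-3.6, 0, 0], [0, 0, 0], 0.4],
  [[-5.4, 0.1, 0], [0, 0, 0], 0.4],
  [[-7.2, 0.1, 0], [0, 0, 0], 0.4],
  [[-9, 0.1, 0], [0, 0, 0], 0.4],
  [[-10.5, 0.1, 0], [0, 0, 0], 0.4],
  [[-11.2, 0.1, 0], [0, 0, 0], 0.4],
  [[-11.4, 0.1, 0], [0, 0, 0], 0.12],
  [[-11.4, 0.1, 0], [0, 0, 0], 0.12],
  [[-11.4, 0.1, 0], [0, 0, 0], 0.12],
])

```text
time_s: 15.45
eef_pos: [0.5558, 0.1223, 0.0042]
eef_rot: [-0.0, 0.724, 0.69, -0.0]
wrist_force: [0.4, -0.8, 0.5]
opening: 0.118
grasp_force: 0.0
```

```bash
python3 st.py
```

```text
TCP s -111.9 l -0.7 z 4.2 mm open 0.118 F [ 0.4 -0.8  0.5] t 15.45
```

jog_arm([
  [[-1.2, 0, 0], [0, 0, 0], 0.12],
  [[-2.4, 0, 0], [0, 0, 0], 0.12],
  [[-3.6, 0, 0], [0, 0, 0], 0.12],
  [[-4.8, 0, 0], [0, 0, 0], 0.12],
  [[-6, 0, 0], [0, 0, 0], 0.12],
  [[-7.2, 0, 0], [0, 0, 0], 0.12],
  [[-8.4, 0, 0], [0, 0, 0], 0.12],
  [[-9.4, 0, 0], [0, 0, 0], 0.12],
  [[-10, 0, 0], [0, 0, 0], 0.12],
  [[-10, 0, 0], [0, 0, 0], 0.12],
])

```text
time_s: 16.7
eef_pos: [0.5511, 0.0216, 0.0043]
eef_rot: [0.0, 0.724, 0.69, 0.0]
wrist_force: [-0.2, 0.3, 0.5]
opening: 0.118
grasp_force: 0.0
```

```bash
python3 st.py
```

```text
TCP s -11.1 l -0.6 z 4.3 mm open 0.118 F [-0.2  0.3  0.5] t 16.7
```

To row units: -0.005 m is -0.5, -0.003 m is -0.3.

jog_arm([
  [[-0.3, 0, 0], [0, 0, 0], 0.12],
  [[-0.5, 0, 0], [0, 0, 0], 0.12],
  [[-0.7, 0, 0], [0, 0, 0], 0.12],
  [[-0.7, 0, 0], [0, 0, 0], 0.12],
])

```text
time_s: 17.2
eef_pos: [0.5508, 0.0149, 0.0043]
eef_rot: [0.0, 0.724, 0.69, 0.0]
wrist_force: [-0.3, 0.1, -1.4]
opening: 0.12
grasp_force: 0.0
```

```bash
python3 st.py
```

```text
TCP s -4.4 l -0.6 z 4.3 mm open 0.120 F [-0.3  0.1 -1.4] t 17.2
```

jog_arm([
  [[-0.1, 0, 0], [0, 0, 0], 0.12],
  [[-0.2, 0, 0], [0, 0, 0], 0.12],
  [[-0.2, 0, 0], [0, 0, 0], 0.12],
])

```text
time_s: 17.58
eef_pos: [0.5507, 0.0129, 0.0043]
eef_rot: [-0.0, 0.724, 0.69, -0.0]
wrist_force: [0.1, 0.3, -0.1]
opening: 0.118
grasp_force: 0.0
```

```bash
python3 st.py
```

```text
TCP s -2.4 l -0.6 z 4.3 mm open 0.118 F [ 0.1  0.3 -0.1] t 17.575
```

Now retreat up and look.

jog_arm([
  [[0.6, 0, 0], [0, 0, 0], 0.12],
  [[1.2, 0, -2], [0, 0, 0], 0.12],
  [[6, 0, -6], [0, 0, 0], 0.12],
  [[12, 0, -11], [0, 0, 0], 0.12],
  [[16, 0, -16], [0, 0, 0], 0.4],
  [[16, 0, -19], [0, 0, 0], 0.6],
  [[16, 0, -19], [0, 0, 0], 0.6],
  [[16, 0, -19], [0, 0, 0], 0.6],
])

```text
time_s: 18.58
eef_pos: [0.5578, 0.1729, 0.1936]
eef_rot: [-0.0, 0.724, 0.69, -0.0]
wrist_force: [-0.7, -0.0, -0.4]
opening: 0.601
grasp_force: 0.0
```

```bash
python3 st.py
python3 - <<'E'
from st import *
a,p=caps();t=ctrl.camera("top");tp=ctrl.camera_params("top")
g=cv2.cvtColor(a,cv2.COLOR_BGR2GRAY);x,y=318,377
w=cv2.resize(g[y-30:y+31,x-30:x+31],None,fx=4,fy=4,interpolation=cv2.INTER_CUBIC)
C=cv2.HoughCircles(w,cv2.HOUGH_GRADIENT,1,400,param1=120,param2=12,minRadius=60,maxRadius=110)
if C is not None:
    cx,cy,r=C[0][0];uv=((cx+.5)/4-.5+x-30,(cy+.5)/4-.5+y-30);W=cast(p,[uv,(uv[0]+r/4,uv[1])],.014);print(uv,rail(W)[0].round(4),W[1,0]-W[0,0])
for s,pts in blobs(red(a)):
    if 300<s[0]<420 and 230<s[1]<420:
        W=rail(cast(p,pts,.022));print("red",s,W.min(0),W.max(0))
v=np.vstack([cv2.resize(a[230:430,200:440],(576,480)),cv2.resize(t[200:275,320:440],(576,360))])
cv2.imwrite("pics/w7.png",cv2.resize(v,(400,583)))
E
```

```text
TCP s -162.6 l -1.2 z 193.6 mm open 0.601 F [-0.7 -0.  -0.4] t 18.575
(np.float32(319.0), np.float32(374.5)) [ 0.0243 -0.0009] 0.02119978519007837
red [350, 304, 14, 52, 161] [-0.06916583  0.03169051] [-0.00792989  0.0435145 ]
```

View pics/w7.png

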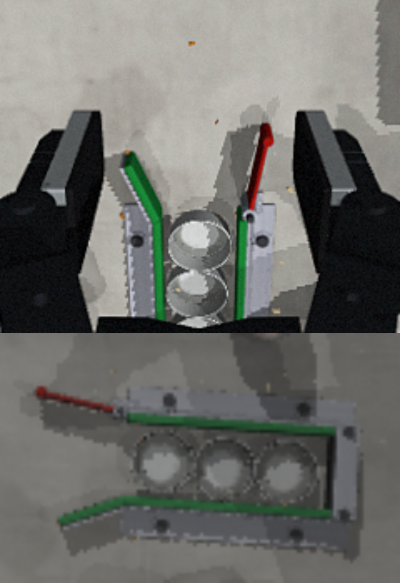

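All three caps sit in single file in the lane, with the last one well inside the mouth. The gate is still open, tip at upper right, so I close the fingers and go to the gate's outside.

Careful with the scale: shifts go in cm and turns go in units of 0.05 rad. That gives: 0.1845 m is 18.45, -0.105 m is -10.5.

jog_arm([
  [[-3.5, 2.5, 0], [0, 0, 0], 0],
  [[-7, 5, 0], [0, 0, 0], 0],
  [[-10.5, 7.4, 2], [0, 0, 0], 0],
  [[-10.5, 7.4, 7], [0, 0, 0], 0],
  [[-10.5, 7.4, 12], [0, 0, 0], 0],
  [[-10.5, 7.4, 16], [0, 0, 0], 0],
  [[-10.5, 7.4, 18], [0, 0, 0], 0],
  [[-10.5, 7.4, 18.45], [0, 0, 0], 0],
  [[-10.5, 7.4, 18.45], [0, 0, 0], 0],
])

```text
time_s: 19.8
eef_pos: [0.6281, 0.0642, 0.0107]
eef_rot: [0.001, 0.724, 0.69, 0.0]
wrist_force: [-0.1, -0.8, -0.2]
opening: -0.0
grasp_force: 0.0
```

```bash
python3 st.py
```

```text
TCP s -57.4 l 74.3 z 10.7 mm open -0.000 F [-0.1 -0.8 -0.2] t 19.8
```

To row units: -0.068 m is -6.8, -0.0655 m is -6.55.

jog_arm([
  [[0, -1.3, 0.1], [0, 0, 0], 0],
  [[0, -2.6, 0.1], [0, 0, 0], 0],
  [[-0.1, -3.4, 0.1], [0, 0, 0], 0],
  [[-0.2, -4.1, 0.1], [0, 0, 0], 0],
  [[-0.7, -5.1, 0.1], [0, 0, 0], 0],
  [[-1.5, -6, 0.1], [0, 0, 0], 0],
  [[-2.6, -6.55, 0.1], [0, 0, 0], 0],
  [[-3.5, -6.8, 0.1], [0, 0, 0], 0],
  [[-3.5, -6.8, 0.1], [0, 0, 0], 0],
])

```text
time_s: 20.92
eef_pos: [0.5575, 0.0316, 0.0088]
eef_rot: [0.0, 0.724, 0.689, -0.0]
wrist_force: [-1.0, 0.3, -0.2]
opening: 0.002
grasp_force: 0.0
```

```bash
python3 st.py
```

```text
TCP s -21.4 l 5.3 z 8.8 mm open 0.002 F [-1.   0.3 -0.2] t 20.925
```

jog_arm([
  [[-0.2, 0, 0], [0, 0, 0], 0],
  [[-0.4, 0, 0], [0, 0, 0], 0],
  [[-0.4, 0, 0], [0, 0, 0], 0],
])

```text
time_s: 21.3
eef_pos: [0.5575, 0.0287, 0.0088]
eef_rot: [0.0, 0.724, 0.69, -0.0]
wrist_force: [0.3, -0.2, -0.2]
opening: 0.002
grasp_force: 0.0
```

```bash
python3 st.py
python3 - <<'E'
from st import *
a=ctrl.camera("scene");t=ctrl.camera("top")
cv2.imwrite("pics/s8.png",np.hstack([cv2.resize(a[170:270,300:420],(480,400)),cv2.resize(t[195:275,320:400],(320,400))[:, :320]]))
E
```

```text
TCP s -18.5 l 5.5 z 8.8 mm open 0.002 F [ 0.3 -0.2 -0.2] t 21.3
```

View pics/s8.png

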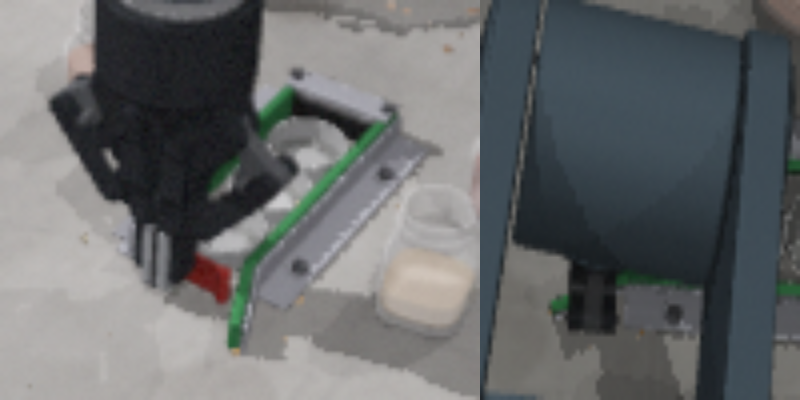

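The gate is almost across the mouth (red at (210,280)), so I press on gently until force shows.

jog_arm([
  [[-0.15, 0, 0], [0, 0, 0], 0],
  [[-0.3, 0, 0], [0, 0, 0], 0],
  [[-0.3, 0, 0], [0, 0, 0], 0],
])

```text
time_s: 21.78
eef_pos: [0.5572, 0.0256, 0.0088]
eef_rot: [-0.0, 0.724, 0.69, -0.0]
wrist_force: [-0.8, -0.5, 0.6]
opening: -0.001
grasp_force: 0.2
```

```bash
python3 st.py
python3 - <<'E'
from st import *
p=ctrl.camera_params("scene");a=ctrl.camera("scene")
for s,pts in blobs(red(a),8):
    if 300<s[0]<420 and 170<s[1]<270: W=rail(cast(p,pts,.012));print(s,W.mean(0),W.min(0),W.max(0))
E
```

```text
TCP s -15.4 l 5.3 z 8.8 mm open -0.001 F [-0.8 -0.5  0.6] t 21.775
[348, 233, 11, 11, 71] [-0.00274527 -0.01495517] [-0.01305116 -0.02846617] [ 0.00727603 -0.00140041]
```

jog_arm([
  [[-0.1, 0, 0], [0, 0, 0], 0],
  [[-0.1, 0, 0], [0, 0, 0], 0],
])

```text
time_s: 22.08
eef_pos: [0.5573, 0.025, 0.0088]
eef_rot: [-0.0, 0.724, 0.69, 0.0]
wrist_force: [0.6, 3.1, -0.2]
opening: 0.002
grasp_force: 1.6
```

```bash
python3 st.py
```

```text
TCP s -14.8 l 5.4 z 8.8 mm open 0.002 F [ 0.6  3.1 -0.2] t 22.075
```

To row units: -0.001 m is -0.1.

jog_arm([
  [[-0.1, 0, 0], [0, 0, 0], 0],
  [[-0.1, 0, 0], [0, 0, 0], 0],
])

```text
time_s: 22.32
eef_pos: [0.5572, 0.0249, 0.0088]
eef_rot: [-0.001, 0.724, 0.69, 0.001]
wrist_force: [0.9, 7.0, -1.2]
opening: -0.001
grasp_force: 3.7
```

```bash
python3 st.py
```

```text
TCP s -14.7 l 5.3 z 8.8 mm open -0.001 F [ 0.9  7.  -1.2] t 22.325
```

The arm is no longer advancing and the force has risen to 7 N, so the gate is on its stop. I retreat straight back and check.

jog_arm([
  [[1, 0, 0], [0, 0, 0], 0],
  [[2.5, 0, -2], [0, 0, 0], 0],
  [[6, 0, -7], [0, 0, 0], 0],
  [[11, 0, -12], [0, 0, 0], 0],
  [[16, 0, -17], [0, 0, 0], 0],
  [[21, 0, -18], [0, 0, 0], 0],
  [[21, 0, -18], [0, 0, 0], 0.6],
  [[21, 0, -18], [0, 0, 0], 0.6],
  [[21, 0, -18], [0, 0, 0], 0.6],
])

```text
time_s: 23.45
eef_pos: [0.5668, 0.232, 0.1875]
eef_rot: [-0.0, 0.724, 0.689, -0.001]
wrist_force: [-0.1, -0.5, 0.4]
opening: 0.592
grasp_force: 0.0
```

```bash
python3 st.py
python3 - <<'E'
from st import *
p=ctrl.camera_params("wrist");w=ctrl.camera("wrist");t=ctrl.camera("top");a=ctrl.camera("scene");tp=ctrl.camera_params("top")
for im,pp in((w,p),(t,tp)):
  for s,pts in blobs(red(im),8):
    W=rail(cast(pp,pts,.022))
    if abs(W.mean(0)).max()<.1: c=np.polyfit(W[:,1],W[:,0],1);print("gate",s,W.min(0),W.max(0),"slope",c[0])
cv2.imwrite("pics/f9.png",np.hstack([cv2.resize(t[175:305,310:440],(400,400)),cv2.resize(a[160:270,300:450],(400,400))]))
E
```

```text
TCP s -222.0 l 4.9 z 187.5 mm open 0.592 F [-0.1 -0.5  0.4] t 23.45
gate [291, 392, 49, 17, 639] [-0.02288101 -0.02646095] [-6.85258366e-05  2.68162279e-02] slope 0.006466457216361099
gate [353, 226, 3, 23, 30] [-0.00362348 -0.02417575] [-3.35180613e-05  2.53875272e-02] slope 0.015963666745941744
```

View pics/f9.png

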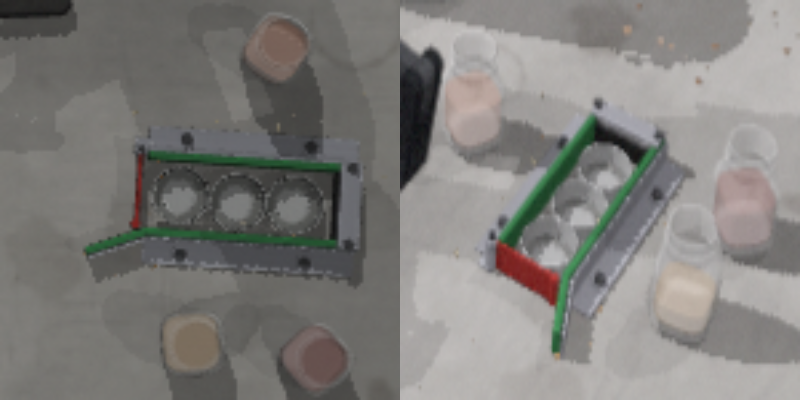

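The gate is straight across the mouth (slope ≈0.01 rad), the three caps are behind it, and the three jars are still standing where they were.

```bash
python3 -c "
from bench import ctrl
print(ctrl.hand_in())"
```

```text
the job is handed in; nothing more can be done
None
```

The job is handed in: all three caps are in the rail in single file, the red gate is shut against its stop behind them, and the three jars are standing where they were, after about 24 s of robot time.

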